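# Seat the base plate in the welding jig and present the leg socket hole-up

## Task

Get the base plate and leg socket ready for tacking: first press the raised side of the steel base plate down so that the plate sits level in the welding jig. Then pick up the square leg socket lying on its side on the bench, find by look or feel which end has the blind hole, and turn it hole straight up, centred over the base plate with its lower end about 3 cm clear of it. Finish while still holding it there, steady and touching nothing else, without letting go, and leave the hammer, the brush and the tube offcut where they are.

Things in the scene. Friction and masses are not known exactly. Their poses are not given: they have to be found in the camera images.
- jig: Fixed welding jig: steel slab 170 x 140 x 15 mm flat on the bench. Origin: centre of its underside, z up, x along the 170 mm; top at 15 mm. Six locating pegs 10 mm thick, 9 mm high round the plate's place (x +-35, y +-53 mm; x +-68, y 0). Its lift pin, 12 mm thick, stands 12 mm out of the top at x = +45, y = 0 mm, under the plate.
- liftpin (a joint): Travel of the jig's lift pin in m: 0 fully up (12 mm above the jig's top), 0.012 flush. No spring: it is stiff, sinks when pushed with more than 8 N and stays where it is left; the plate's weight alone does not move it.
- plate: Loose steel base plate 120 x 90 x 6 mm, 0.5 kg, small bolt holes at the corners. Origin: centre of its underside, x along the 120 mm, z out of its top. Starts centred between the jig's pegs, x the same way as the jig's, -x edge down on the jig, +x side propped up 7 degrees by the lift pin. Pressed down over the pin it lies flat on the jig.
- socket: Loose steel leg socket: square block 40 x 40 x 60 mm, 0.6 kg; a round blind hole 24 mm wide, 40 mm deep in the middle of one end, the other end closed. Origin: centre of the CLOSED end, z along the length to the hole end (mouth at z = 60 mm). Starts on its side on the bench, axis 20 mm up, the hole facing any level direction but roughly straight away from the robot.
- hammer: Bystander: hammer lying on the bench, about 0.3 m long, wooden handle. Origin on the bench at its handle's line. Leave it.
- brush: Bystander: brush with a wooden handle lying on the bench. Origin on the bench at its handle's line. Leave it.
- offcut: Bystander: short offcut of steel tube standing on the bench, 48 mm across, 40 mm high, origin at the centre of its underside. Leave it.
Mind the look-alikes: they are no part of the job. Leave any purple look-alike of the socket alone.

How it is judged:
By the outcome, as a careful person would: the job done as asked, in the order asked, and still so for the second after the job is handed in, while the arm keeps its last pose, push and grip.
It also fails if it takes over 58 s, if anything falls off the work surface, if the arm or the gripper's body presses on something with over 40 N, if the wrist force passes 120 N, or if a joint passes its speed limit or range.

## Robot

A 6-joint arm with a two-finger parallel gripper is mounted at the origin on the work surface. World frame = base frame: x ahead of the robot, y to its left, z up, the work surface at z = 0. Lengths are in m, angles in rad, forces in N, time in s.
With the tool pointing down it reaches from about 0.35 to 0.775 m from the base axis. Payload 7.3 kg.
Tool frame: the origin (TCP) lies on the mounting face of the last link; the fingertips stand 178 mm ahead of it and the grasp point (between the pads) lies 159 mm ahead of it (robot.grip_depth is the distance from the TCP to the grasp point, in m); z points along the fingers, y is the line along which they close (so a half turn about z gives the same grasp; the last joint's range is limited). The gripper opens to 92 mm and grips with 3 to 60 N. Pads are 19 mm wide; open, the fingers measure 130 mm over their backs; the gripper's body (75 mm by 190 mm) begins 47 mm behind the grasp point.
Start: joints at [-1.398, 0.342, 1.524, -0, 1.275, -0.146], TCP at [0.165, -0.499, 0.405] pointing down, gripper open.
Joint ranges: [-2.53, 2.53], [-0.77, 2.02], [0.04, 2.7], [-1, 4.14], [0.28, 2.66], [-3.11, 3.11]. Speed limits (rad/s): [2.57, 2.57, 3.14, 3.14, 3.14, 3.14].

## Interface

Orientations are given as [roll, pitch, yaw] about the fixed x, y, z axes, in that order (R = Rz(yaw) Ry(pitch) Rx(roll)).
In Python, from cell import observe, cams, robot, models gives the robot as it stands.
- The arm moves only by the shell command python3 -m jog 'ROWS' [FORCE]. ROWS is JSON, a list of rows, each a list of 3 entries, a list of its own where there are three numbers: the shift along the tool's x, y, z each as a share of 0.4 m, from -1 to 1, then the turn about the tool's z as a share of pi rad, from -1 to 1, then the closure, from 0 (fully open) to 1 (shut). In form: [[[x, y, z], turn, jaw], ...]. A call has 1 to 12 rows; each row is the pose to reach, as a shift and turn from the pose commanded when the call began, along the tool's axes at that moment, turning the shorter way round; what a row does not reach only later rows make up. A row lasts 1/8 s, in which the tool goes at most 62.5 mm and 10.7 degrees, less where a joint would pass 70% of its speed; a pose out of reach is approached as far as the arm can. A call with a number of a shift or a turn outside -1 to 1 is refused whole. A call with a gripper value outside its range is refused whole. The fingers move at their own pace and stop on an object; FORCE is the grip in N (left out, the last holds). Time passes only in rows, so rows that repeat a pose let the fingers close. It gives the time, the measured TCP pose, the force, the opening and the grip force at its end, in the units of the state.
- observe(): the state, without advancing time (a new reading comes with each control period).
- cams.read_camera(name): name is "scene" or "top"; returns the picture (400x640x3 uint8, red, green, blue); there is no depth.
- cams.camera_model(name): a dict with "camera_matrix" (3x3 intrinsics, pixels), "pose" (4x4, takes a point from camera to world coordinates). Camera axes: x right, y down, z forward; pixel columns grow to the right and rows downward; lengths in m; the calibration is good to about 2 mm. A picture is of the moment at which its call begins. camera_model takes no time and is no camera call.
- robot.hand_in(): hands the job in; it is judged then, once.
Trained networks look in the newest picture that a camera, given by its name, has taken for a name from the list of things; names that differ only in an ending like _2 or _b are one class to them, and where a whole thing is asked for, a point or a joint stands for the part that bears it (a point fixed in the world has none). Each returns a list of dicts, best first, with "confidence" (0 to 1); they miss things now and then, are a little off and sometimes report something else, mostly with a low value. They report only what shows in the picture. A call takes as long as a camera call. They do not tell look-alikes from the thing itself.
- models.find_in(target, camera): "position" ([x, y, z] in m, in world coordinates, good to about 4 mm: the middle of the surface that is visible of it).
- models.pinpoint(target, camera): "position" ([x, y, z] in m, in world coordinates, good to about 4 mm: a listed point, or the origin of a listed thing).
The state is a dict: "time": time; "qpos": joint angles; "qvel": joint speeds; "joint_efforts": joint torques, N m; "tool_pos": TCP position; "tool_rot": TCP orientation; "contact_force": force on the tool from outside, world axes, zero at the start; "torque": the same for the moment, N m; "opening": finger opening in m; "grip_force": force on a finger pad.
Only numpy, scipy, OpenCV 4.12 (cv2) and the standard library are available. Lean on these libraries where they do the work, as an engineer would, in place of code of your own. Each camera call takes 0.05 s, during which the arm holds its last target. There are 200 camera calls.

## Working session

There is one attempt and no reset: what is moved stays moved. The work goes in short steps, Python scripts to look and compute and a shell command to move; the robot and the scene stay as the last step left them, time stands still between calls to the robot, and variables do not carry over. Pictures are saved under pics/ and viewed, at most 10 in all, crops included, and the job is handed in when it is done.

```bash
mkdir -p pics; ls; python3 - <<'E'
from cell import observe,cams,robot,models
import cv2,numpy as np
for c in ["scene","top"]:
    im=cams.read_camera(c); cv2.imwrite(f"pics/{c}0.png",im[:,:,::-1])
    m=cams.camera_model(c); print(c,np.round(m["camera_matrix"],1).tolist(),np.round(m["pose"],3).tolist())
    for t in ["jig","plate","socket","hammer","brush","offcut"]:
        print(t,[(np.round(d["position"],3).tolist(),round(d["confidence"],2)) for d in models.pinpoint(t,c)], [(np.round(d["position"],3).tolist(),round(d["confidence"],2)) for d in models.find_in(t,c)] if t in("socket","plate") else "")
print(observe())
E
```

```text
pics
scene [[371.7, 0.0, 315.3], [0.0, 371.7, 194.9], [0.0, 0.0, 1.0]] [[0.453, 0.75, -0.482, 1.082], [0.891, -0.377, 0.251, -0.229], [0.006, -0.543, -0.84, 0.918], [0.0, 0.0, 0.0, 1.0]]
jig [([0.531, 0.162, 0.0], 0.82), ([0.611, -0.401, 0.002], 0.4)] 
plate [([0.539, 0.16, 0.026], 0.82)] [([0.54, 0.158, 0.032], 0.82)]
socket [([0.615, -0.214, 0.023], 0.96), ([0.536, -0.184, 0.018], 0.94), ([0.389, -0.152, 0.018], 0.86), ([0.575, -0.112, 0.025], 0.83)] [([0.408, -0.18, 0.039], 0.94), ([0.564, -0.09, 0.044], 0.82), ([0.615, -0.399, 0.024], 0.74), ([0.531, -0.212, 0.039], 0.71), ([0.633, -0.187, 0.048], 0.57), ([0.541, 0.157, 0.034], 0.48)]
hammer [([0.768, 0.016, 0.004], 0.61)] 
brush [([0.647, 0.422, 0.001], 0.7)] 
offcut [([0.611, -0.402, -0.002], 0.93)] 
top [[508.9, 0.0, 317.1], [0.0, 508.9, 193.5], [0.0, 0.0, 1.0]] [[-0.063, -0.975, 0.212, 0.291], [-0.998, 0.063, -0.009, 0.01], [-0.005, -0.212, -0.977, 1.475], [0.0, 0.0, 0.0, 1.0]]
jig [([0.535, 0.159, -0.002], 0.58)] 
plate [([0.534, 0.156, 0.025], 0.73), ([0.768, 0.012, 0.004], 0.53)] [([0.535, 0.155, 0.03], 0.73)]
socket [([0.
[... 344 characters left out ...]
0.407, -0.005], 0.48)] 
{'time': 0.9, 'qpos': array([-1.39800675e+00,  3.41987372e-01,  1.52408389e+00,  3.38748608e-06,
        1.27541254e+00, -1.45981052e-01]), 'qvel': array([ 0.001437  ,  0.0002232 ,  0.00024955,  0.00112889,  0.00278351,
       -0.00085169]), 'joint_efforts': array([-1.06627489e-03, -4.31124866e+01, -2.44476414e+01,  7.16695609e-02,
        4.83441877e-02, -5.48922188e-06]), 'tool_pos': array([ 0.16456627, -0.49854438,  0.4047527 ]), 'tool_rot': array([3.14148449e+00, 1.26274163e-05, 3.18769645e-01]), 'contact_force': array([0.53373947, 0.10670857, 0.18711332]), 'torque': array([ 0.00274427,  0.00938284, -0.02726183]), 'grip_force': 0.0, 'opening': 0.09144464475357779}
```

View pics/scene0.png

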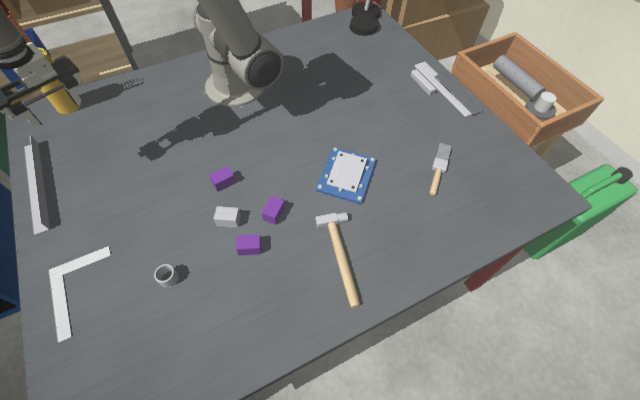

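View pics/top0.png

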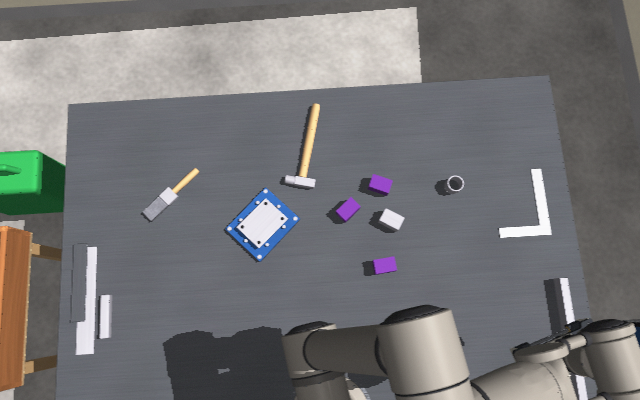

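Could be taken for the socket: the grey block at scene (227,217), and the purple ones at (222,178), (273,210) and (249,245). The tube offcut at (167,275) is another lookalike. The description points to the grey steel block, so I'll check it close up, along with the jig.

```bash
python3 - <<'E'
import cv2,numpy as np
s=cv2.imread("pics/scene0.png");t=cv2.imread("pics/top0.png")
def c(im,u,v,w,h,k): return cv2.resize(im[v-h//2:v+h//2,u-w//2:u+w//2],(400,300),interpolation=cv2.INTER_CUBIC)
a=np.hstack([c(s,227,217,40,30,1),c(t,391,219,40,30,1)])
b=np.hstack([c(s,347,175,80,60,1),c(t,262,225,80,60,1)])
cv2.imwrite("pics/crop0.png",np.vstack([a,b]))
E
```

```text
(no output)
```

View pics/crop0.png

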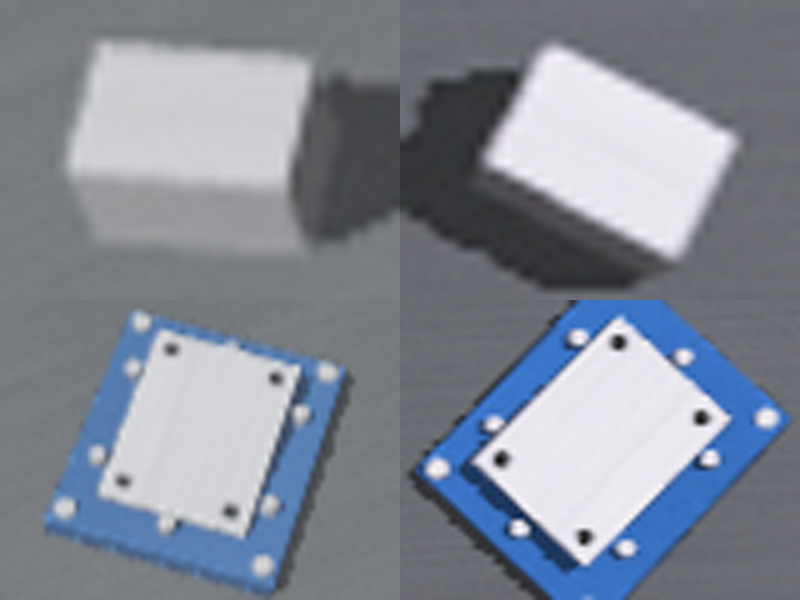

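The crop shows the grey block clear of the three purple ones: its top face's corners are near scene (221,206)-(236,218), and no hole shows on the faces in view. The plate's raised side is its lower-left edge in the top view, where it casts a shadow. That edge points towards the robot and left. Next I measure outlines.

```bash
cat >h.py <<'E'
import numpy as np,cv2
from cell import observe,cams,robot,models
def ray(c,uv,z):
    m=cams.camera_model(c);K=np.array(m["camera_matrix"]);T=np.array(m["pose"])
    uv=np.atleast_2d(uv).astype(float)
    d=np.c_[uv,np.ones(len(uv))]@np.linalg.inv(K).T@T[:3,:3].T
    return T[:3,3]+d*((z-T[2,3])/d[:,2])[:,None]
def proj(c,P):
    m=cams.camera_model(c);T=np.linalg.inv(np.array(m["pose"]))
    q=(np.atleast_2d(P)@T[:3,:3].T+T[:3,3])@np.array(m["camera_matrix"]).T
    return q[:,:2]/q[:,2:]
def rel(p,yaw=None,cur=None):
    "row shares to world TCP p, tool-x yaw, from cur (pos,yaw)"
    o=observe(); pos,y0=(o["tool_pos"],o["tool_rot"][2]) if cur is None else cur
    d=np.array(p)-pos; c,s=np.cos(y0),np.sin(y0)
    t=0 if yaw is None else (yaw-y0+np.pi)%(2*np.pi)-np.pi
    return np.round([(c*d[0]+s*d[1])/.4,(s*d[0]-c*d[1])/.4,-d[2]/.4,-t/np.pi],4)
E
python3 - <<'E'
from h import *
for c in ["scene","top"]:
    im=cv2.imread(f"pics/{c}0.png"); hsv=cv2.cvtColor(im,cv2.COLOR_BGR2HSV)
    mets={"purple":(cv2.inRange(hsv,(130,80,60),(160,255,255)),.04)}
    mets["white"]=(cv2.inRange(hsv,(0,0,190),(180,45,255)),.04)
    mets["blue"]=(cv2.inRange(hsv,(100,120,60),(125,255,255)),.015)
    for n,(m,z) in mets.items():
        for k in cv2.findContours(m,cv2.RETR_EXTERNAL,cv2.CHAIN_APPROX_NONE)[0]:
            if cv2.contourArea(k)<60: continue
            w=ray(c,k[:,0,:],z)[:,:2]
            if not(.3<w[:,0].mean()<.7 and abs(w[:,1].mean())<.3): continue
            r=cv2.minAreaRect((w*1000).astype(np.float32)); print(c,n,np.round(r[0]),np.round(r[1]),round(r[2],1))
# intensity at each side of the block
E
```

```text
scene purple [ 635. -191.] [62. 57.] 67.3
scene purple [568. -92.] [51. 77.] 40.6
scene purple [ 405. -181.] [66. 63.] 6.5
scene white [662.  39.] [83. 25.] 76.8
scene white [ 521. -212.] [58. 38.] 58.2
scene white [545. 151.] [ 88. 139.] 44.5
scene blue [538. 157.] [138. 172.] 43.8
top purple [ 386. -178.] [42. 65.] 6.3
top purple [552. -87.] [43. 64.] 41.4
top purple [ 618. -186.] [63. 50.] 67.2
top white [ 516. -211.] [58. 39.] 59.0
top white [528. 159.] [113. 117.] 43.8
top white [645.  44.] [85. 24.] 75.8
top blue [529. 161.] [141. 170.] 43.8
```

```bash
python3 - <<'E'
from h import *
print(rel([.5024,.1915,.30],np.radians(133.8)))
E
```

```text
[ 1.3427 -1.3735  0.2619 -0.6419]
```

```bash
python3 -m jog '[[[0.67,-0.69,0],-0.3,1],[[0.67,-0.69,0],-0.3,1],[[0.67,-0.69,0],-0.3,1],[[0.67,-0.69,0],-0.3,1],[[0.67,-0.69,0],-0.3,1],[[0.67,-0.69,0],-0.3,1],[[0.67,-0.69,0],-0.3,1]]' 30; python3 - <<'E'
from h import *
print(rel([.5024,.1915,.26],np.radians(133.8)))
E
```

```text
time: 1.78
tool_pos: [0.3333, -0.1494, 0.405]
tool_rot: [3.141, -0.0, 1.267]
contact_force: [-0.3, -0.8, 0.6]
opening: 0.0262
grip_force: 0.0
[ 0.9396  0.1485  0.3625 -0.34  ]
```

```bash
python3 -m jog '[[[0.94,0.15,0.1],-0.34,1],[[0.94,0.15,0.1],-0.34,1],[[0.94,0.15,0.1],-0.34,1],[[0.94,0.15,0.1],-0.34,1],[[0.94,0.15,0.1],-0.34,1],[[0.94,0.15,0.1],-0.34,1],[[0.94,0.15,0.3],-0.34,1],[[0.94,0.15,0.3],-0.34,1],[[0.94,0.15,0.3],-0.34,1]]'; python3 - <<'E'
from h import *
im=cams.read_camera("scene");cv2.imwrite("pics/press.png",im[:,:,::-1])
print(rel([.5024,.1915,.22],np.radians(133.8)))
E
```

```text
time: 2.9
tool_pos: [0.5044, 0.1866, 0.283]
tool_rot: [-3.138, -0.002, 2.329]
contact_force: [0.3, -0.1, 0.3]
opening: 0.0006
grip_force: 0.0
[ 0.013   0.004   0.1613 -0.0021]
```

```bash
python3 -m jog '[[[0.013,0.004,0.1],0,1],[[0.013,0.004,0.16],0,1],[[0.013,0.004,0.17],0,1],[[0.013,0.004,0.18],0,1],[[0.013,0.004,0.185],0,1]]'; python3 -m jog '[[[0,0,0.005],0,1],[[0,0,0.01],0,1]]';python3 -m jog '[[[0,0,0.005],0,1],[[0,0,0.01],0,1]]'
```

```text
time: 3.58
tool_pos: [0.5025, 0.1922, 0.212]
tool_rot: [3.139, 0.002, 2.329]
contact_force: [0.2, -0.2, 4.2]
opening: 0.0006
grip_force: 2.3
time: 3.82
tool_pos: [0.5023, 0.1924, 0.2075]
tool_rot: [3.14, 0.001, 2.329]
contact_force: [0.6, 1.1, 4.5]
opening: 0.0005
grip_force: 2.3
time: 4.08
tool_pos: [0.5022, 0.1925, 0.2029]
tool_rot: [3.14, 0.001, 2.329]
contact_force: [1.4, 1.3, 4.7]
opening: 0.0002
grip_force: 2.3
```

```bash
python3 -m jog '[[[0,0,0.005],0,1],[[0,0,0.01],0,1]]';python3 -m jog '[[[0,0,0.003],0,1],[[0,0,0.003],0,1]]'
```

```text
time: 4.32
tool_pos: [0.5021, 0.1926, 0.1991]
tool_rot: [3.14, 0.0, 2.329]
contact_force: [-3.6, 1.2, 26.3]
opening: 0.0004
grip_force: 12.9
time: 4.58
tool_pos: [0.502, 0.1925, 0.1992]
tool_rot: [3.14, 0.001, 2.33]
contact_force: [-2.7, 1.6, 19.9]
opening: 0.0004
grip_force: 9.8
```

```bash
python3 -m jog '[[[0,0,-0.1],0,1],[[0,0,-0.2],0,1],[[0,0,-0.35],0,1],[[0,0,-0.35],0,0.6]]'; python3 - <<'E'
from h import *
print(rel([.511,-.224,.30],np.radians(58.5)))
E
```

```text
time: 5.08
tool_pos: [0.5023, 0.1923, 0.341]
tool_rot: [3.137, 0.004, 2.33]
contact_force: [-0.1, 0.5, 0.1]
opening: 0.0066
grip_force: 0.0
[-0.7703 -0.7003  0.1024  0.4165]
```

```bash
python3 -m jog '[[[-0.77,-0.7,0],0.417,0.2],[[-0.77,-0.7,0],0.417,0.2],[[-0.77,-0.7,0],0.417,0.2],[[-0.77,-0.7,0],0.417,0.2],[[-0.77,-0.7,0],0.417,0.2],[[-0.77,-0.7,0],0.417,0.2],[[-0.77,-0.7,0.1],0.417,0.2],[[-0.77,-0.7,0.1],0.417,0.2],[[-0.77,-0.7,0.1],0.417,0.2],[[-0.77,-0.7,0.1],0.417,0.2]]'; python3 - <<'E'
from h import *
im=cams.read_camera("scene")
a=cv2.resize(im[130:220,285:405],(400,300),interpolation=3)
b=cv2.resize(im[187:247,187:267],(400,300),interpolation=3); 
b=np.uint8(255*(b/255.)**.5)
cv2.imwrite("pics/chk.png",np.hstack([a,b])[:,:,::-1])
for c in ["scene","top"]:
    if c=="top": cams.read_camera(c)
    for t in ("plate","socket"):
        for d in models.pinpoint(t,c): print(c,t,np.round(d["position"],3),round(d["confidence"],2))
print(rel([.511,-.224,.181],np.radians(58.5)))
E
```

```text
time: 6.32
tool_pos: [0.5107, -0.2226, 0.2981]
tool_rot: [3.141, -0.0, 1.022]
contact_force: [0.2, -0.5, -0.5]
opening: 0.0735
grip_force: 0.0
scene plate [0.537 0.16  0.019] 0.97
scene socket [ 0.574 -0.108  0.021] 0.87
scene socket [ 0.386 -0.149  0.018] 0.78
scene socket [ 0.614 -0.214  0.025] 0.65
scene socket [ 0.536 -0.185  0.019] 0.58
top plate [0.536 0.155 0.017] 0.9
top socket [ 0.576 -0.114  0.018] 0.88
top socket [ 0.615 -0.216  0.016] 0.55
[-8.000e-04  1.600e-03  2.925e-01 -2.000e-04]
```

View pics/chk.png

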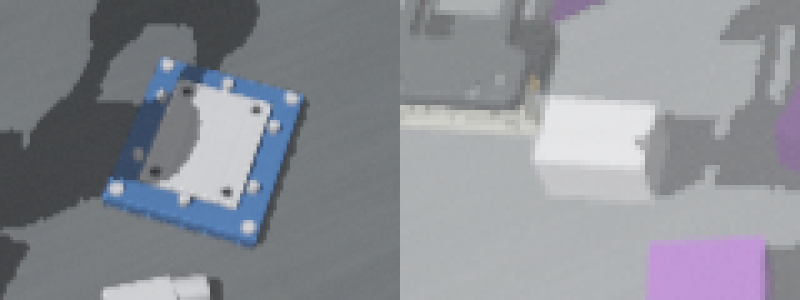

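The plate now lies flat: the far peg shows at crop (228,82), and networks put its origin about 18 mm up. The socket's right end, at crop (657,155), is plain grey with no hole. Both networks agree that it is the closed end, so I'm gripping near the other end.

```bash
python3 -m jog '[[[0,0,0.15],0,0.2],[[0,0,0.25],0,0.2],[[0,0,0.293],0,0.2],[[0,0,0.293],0,0.2],[[0,0,0.293],0,0.8],[[0,0,0.293],0,0.8],[[0,0,0.293],0,0.8],[[0,0,0.293],0,0.8],[[0,0,0.293],0,0.8],[[0,0,0.293],0,0.8]]' 12; python3 -m jog '[[[0,0,-0.05],0,0.8],[[0,0,-0.1],0,0.8],[[0,0,-0.15],0,0.8],[[0,0,-0.2],0,0.8],[[0,0,-0.2],0,0.8],[[0,0,-0.2],0,0.8]]'
python3 - <<'E'
from h import *
ims=[]
for c in ["scene","top"]:
    im=cams.read_camera(c); p=proj(c,[.511,-.224,.1])[0].astype(int)
    ims.append(cv2.resize(im[p[1]-45:p[1]+45,p[0]-60:p[0]+60],(400,300),interpolation=3))
cv2.imwrite("pics/lift.png",np.hstack(ims)[:,:,::-1])
E
```

```text
time: 7.88
tool_pos: [0.5107, -0.2241, 0.1807]
tool_rot: [3.14, 0.0, 1.019]
contact_force: [0.9, -0.5, 2.4]
opening: 0.04
grip_force: 12.0
time: 8.62
tool_pos: [0.5099, -0.2236, 0.2589]
tool_rot: [-3.139, 0.0, 1.019]
contact_force: [-0.1, 0.2, -5.7]
opening: 0.0401
grip_force: 12.0
```

View pics/lift.png

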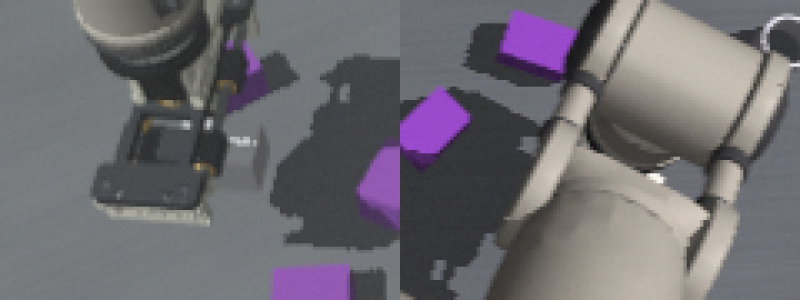

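The socket is lifted, with the closed end still sticking out level to the right, around crop (245,160). I'll lower it and ease the grip so the heavy end swings down, watching the wrist moment.

```bash
T='from h import *;o=observe();print(o["torque"].round(3))'; python3 -c "$T"; python3 -m jog '[[[0,0,0.05],0,0.8],[[0,0,0.09],0,0.8],[[0,0,0.09],0,0.8],[[0,0,0.09],0,0.8]]' 9;python3 -c "$T"; python3 -m jog '[[[0,0,0],0,0.8],[[0,0,0],0,0.8],[[0,0,0],0,0.8]]' 7.5;python3 -c "$T"
```

```text
[-0.068 -0.022  0.012]
time: 9.22
tool_pos: [0.5107, -0.224, 0.2244]
tool_rot: [3.141, 0.0, 1.019]
contact_force: [-0.1, 0.4, -4.8]
opening: 0.0397
grip_force: 9.0
[-0.122 -0.019  0.041]
time: 9.6
tool_pos: [0.5105, -0.2239, 0.2247]
tool_rot: [3.141, 0.0, 1.019]
contact_force: [0.5, 0.5, -6.6]
opening: 0.0395
grip_force: 7.5
[-0.114 -0.01   0.028]
```

```bash
cat >w.py <<'E'
from h import *
o=observe();g=o["tool_pos"]-[0,0,.159];print("grasp",g.round(3),"op",round(o["opening"],4),"F",o["contact_force"].round(1))
for c in ("scene","top"):
    cams.read_camera(c)
    for f in (models.pinpoint,models.find_in):
        for d in f("socket",c):
            p=np.array(d["position"])
            if np.linalg.norm(p[:2]-g[:2])<.06: print(c,f.__name__,p.round(3),round(d["confidence"],2))
E
python3 w.py; python3 -m jog '[[[0,0,0],0,0.8],[[0,0,0],0,0.8],[[0,0,0],0,0.8]]' 6.5; python3 w.py
```

```text
grasp [ 0.511 -0.224  0.066] op 0.0395 F [ 0.5  0.5 -6.6]
scene call [ 0.532 -0.185  0.061] 0.74
scene call [ 0.535 -0.197  0.079] 0.66
time: 10.28
tool_pos: [0.5105, -0.2239, 0.2243]
tool_rot: [3.142, 0.0, 1.019]
contact_force: [0.6, 0.0, -4.9]
opening: 0.0398
grip_force: 6.5
grasp [ 0.51  -0.224  0.065] op 0.0398 F [ 0.6  0.  -4.9]
scene call [ 0.534 -0.186  0.063] 0.8
scene call [ 0.534 -0.193  0.085] 0.55
```

```bash
python3 -m jog '[[[0,0,0.04],0,0.8],[[0,0,0.075],0,0.8],[[0,0,0.075],0,0.8]]' 6.5; python3 -m jog '[[[0,0,0],0,0.8],[[0,0,0],0,0.8],[[0,0,0],0,0.8]]' 5; python3 w.py;  python3 -m jog '[[[0,0,0],0,0.8],[[0,0,0],0,0.8],[[0,0,0],0,0.8]]' 4; python3 w.py
```

```text
time: 10.95
tool_pos: [0.5099, -0.2235, 0.1923]
tool_rot: [-3.138, 0.0, 1.019]
contact_force: [0.4, -0.2, -5.1]
opening: 0.0403
grip_force: 6.5
time: 11.32
tool_pos: [0.5106, -0.224, 0.1948]
tool_rot: [3.141, 0.0, 1.019]
contact_force: [-1.2, 0.0, -4.9]
opening: 0.0401
grip_force: 5.0
grasp [ 0.511 -0.224  0.036] op 0.0401 F [-1.2  0.  -4.9]
scene call [ 0.533 -0.185  0.02 ] 0.8
scene call [ 0.536 -0.199  0.039] 0.8
time: 12.0
tool_pos: [0.5106, -0.224, 0.1945]
tool_rot: [3.141, 0.0, 1.019]
contact_force: [0.8, -0.7, -1.3]
opening: 0.0403
grip_force: 4.0
grasp [ 0.511 -0.224  0.036] op 0.0403 F [ 0.8 -0.7 -1.3]
scene call [ 0.533 -0.185  0.018] 0.74
scene call [ 0.535 -0.201  0.041] 0.55
```

```bash
python3 -m jog '[[[0,0,0],0,0.8],[[0,0,0],0,0.8],[[0.01,0,-0.01],0,0.8],[[0.02,0,-0.02],0,0.8],[[0.03,0,-0.027],0,0.8],[[0.045,0,-0.033],0,0.8],[[0.045,0,-0.033],0,0.8]]' 5; python3 w.py; python3 -c "
from h import *
im=cams.read_camera('scene');p=proj('scene',[.52,-.21,.05])[0].astype(int)
cv2.imwrite('pics/tilt.png',cv2.resize(im[p[1]-45:p[1]+45,p[0]-60:p[0]+60,::-1],(800,600),interpolation=3))"
```

```text
time: 13.18
tool_pos: [0.52, -0.208, 0.2079]
tool_rot: [-3.141, -0.0, 1.02]
contact_force: [-3.0, 0.5, 1.2]
opening: 0.0402
grip_force: 5.0
grasp [ 0.52  -0.208  0.049] op 0.0402 F [-3.   0.5  1.2]
scene call [ 0.536 -0.182  0.016] 0.79
scene call [ 0.54  -0.184  0.036] 0.76
```

View pics/tilt.png

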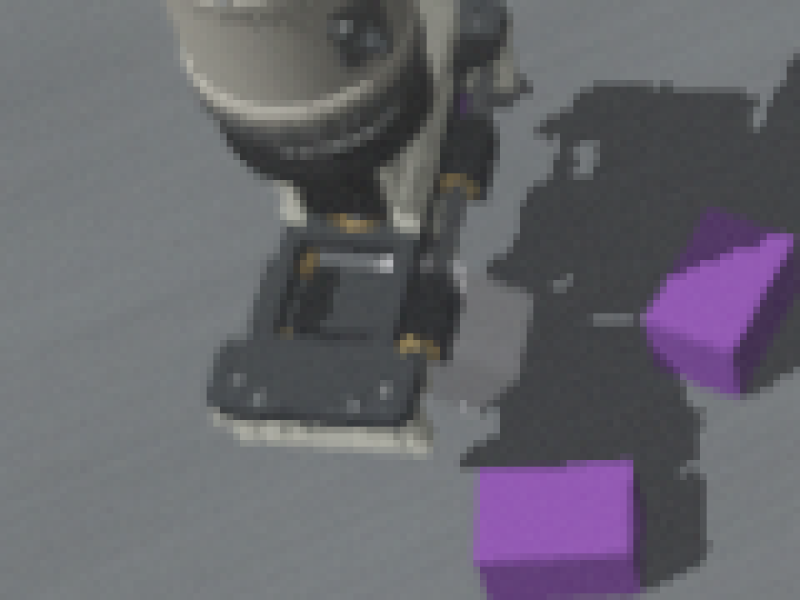

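Depth from pinpoint puts the closed end's centre 30 mm out and 33 mm below the grasp, 45 mm away as it should be. That means the socket is tilted about 47° with its lower edge on the bench. I'll carry on the arc to upright.

```bash
python3 -m jog '[[[0.015,0,0],0,0.8],[[0.03,0,0],0,0.8],[[0.045,0,0.001],0,0.8],[[0.06,0,0.003],0,0.8],[[0.075,0,0.006],0,0.8],[[0.09,0,0.01],0,0.8],[[0.09,0,0.01],0,0.8]]' 5; python3 w.py
```

```text
time: 14.4
tool_pos: [0.5391, -0.1772, 0.2033]
tool_rot: [-3.141, -0.001, 1.02]
contact_force: [-1.1, 3.7, 2.5]
opening: 0.0399
grip_force: 5.0
grasp [ 0.539 -0.177  0.044] op 0.0399 F [-1.1  3.7  2.5]
scene call [ 0.543 -0.174  0.003] 0.52
scene call [ 0.548 -0.166  0.022] 0.61
```

```bash
python3 -m jog '[[[0.005,0,0.003],0,0.8],[[0.005,0,0.006],0,0.8],[[0.005,0,0.006],0,0.8]]' 5; python3 -m jog '[[[0.0,0,0.005],0,0.8],[[0,0,0.01],0,0.8],[[0,0,0.01],0,0.8]]'; python3 w.py; python3 -c "
from h import *
im=cams.read_camera('scene');p=proj('scene',[.54,-.175,.05])[0].astype(int)
cv2.imwrite('pics/up.png',cv2.resize(im[p[1]-30:p[1]+30,p[0]-40:p[0]+40,::-1],(800,600),interpolation=3))"
```

```text
time: 15.08
tool_pos: [0.5398, -0.176, 0.2014]
tool_rot: [3.142, -0.0, 1.019]
contact_force: [-2.3, 4.2, 4.5]
opening: 0.0402
grip_force: 5.0
time: 15.45
tool_pos: [0.5398, -0.176, 0.1973]
tool_rot: [-3.142, -0.0, 1.019]
contact_force: [-2.7, 6.3, 4.0]
opening: 0.0397
grip_force: 5.0
grasp [ 0.54  -0.176  0.038] op 0.0397 F [-2.7  6.3  4. ]
scene call [ 0.541 -0.173  0.003] 0.58
```

View pics/up.png

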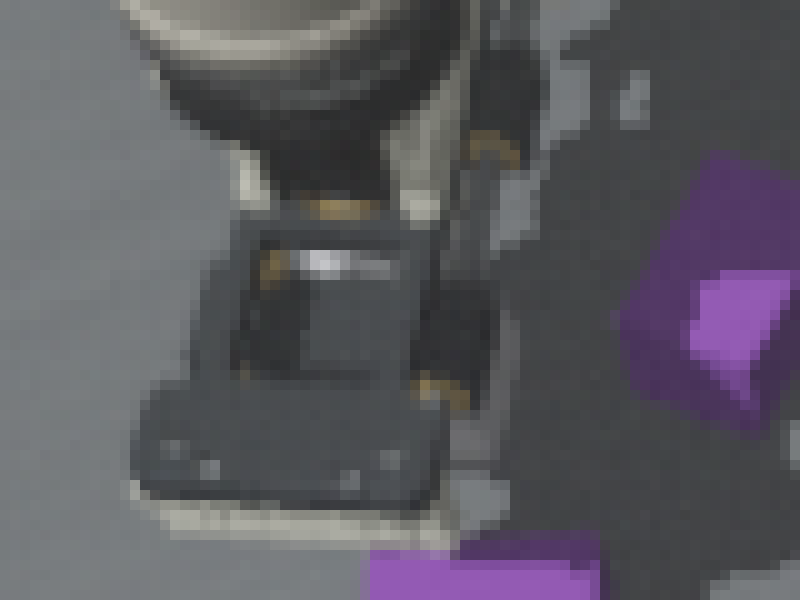

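Pinpoint puts the closed end nearly straight below the grasp, within about 5°; the picture mostly shows the gripper in front of it. The socket is standing on the bench, so I'll open slightly to let it settle flat, then regrip firmly higher up.

```bash
python3 -m jog '[[[0,0,0],0,0.42],[[0,0,0],0,0.42],[[0,0,0],0,0.42],[[0,0,-0.01],0,0.42],[[0,0,-0.015],0,0.42],[[0,0,-0.015],0,0.42]]'; python3 w.py; python3 -c "
from h import *
im=cams.read_camera('top');p=proj('top',[.54,-.175,.05])[0].astype(int)
im2=cams.read_camera('scene');q=proj('scene',[.54,-.175,.05])[0].astype(int)
f=lambda i,p:cv2.resize(i[p[1]-30:p[1]+30,p[0]-40:p[0]+40,::-1],(400,300),interpolation=3)
cv2.imwrite('pics/up2.png',np.hstack([f(im,p),f(im2,q)]))"
```

```text
time: 16.55
tool_pos: [0.5399, -0.1763, 0.2035]
tool_rot: [3.141, 0.0, 1.019]
contact_force: [-0.0, 0.2, 0.3]
opening: 0.0531
grip_force: 0.0
grasp [ 0.54  -0.176  0.044] op 0.0531 F [-0.   0.2  0.3]
scene call [ 0.542 -0.172 -0.002] 0.43
scene call [ 0.547 -0.158  0.028] 0.66
```

View pics/up2.png

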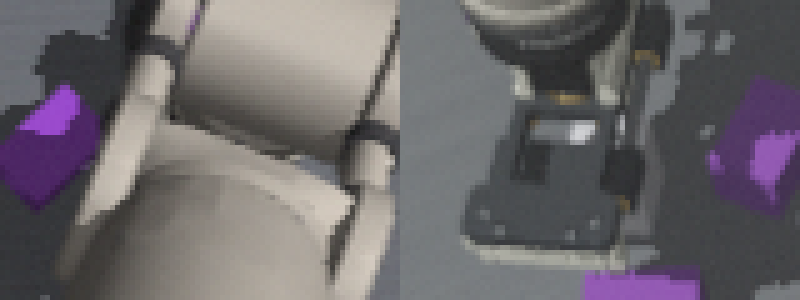

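```bash
python3 -m jog '[[[0,0,-0.1],0,0.42],[[0,0,-0.22],0,0.42],[[0,0,-0.3],0,0.3],[[-0.2,0,-0.3],0,0.3],[[-0.4,0,-0.3],0,0.3],[[-0.5,0,-0.3],0,0.3],[[-0.5,0,-0.3],0,0.3]]'; python3 - <<'E'
from h import *
f=lambda i,p:cv2.resize(i[p[1]-24:p[1]+24,p[0]-32:p[0]+32,::-1],(400,300),interpolation=3)
L=[]
for c in("top","scene"):
    im=cams.read_camera(c);L.append(f(im,proj(c,[.54,-.175,.04])[0].astype(int)))
    cv2.imwrite(f"pics/st_{c}.png",im[:,:,::-1])
    for t in (models.pinpoint,models.find_in):
        for d in t("socket",c):print(c,np.round(d["position"],3),round(d["confidence"],2))
    hsv=cv2.cvtColor(im,cv2.COLOR_RGB2HSV)
    m=cv2.inRange(hsv,(0,0,190),(180,45,255))
    for k in cv2.findContours(m,cv2.RETR_EXTERNAL,cv2.CHAIN_APPROX_NONE)[0]:
        w=ray(c,k[:,0,:],.06)[:,:2]
        if np.linalg.norm(w.mean(0)-[.54,-.175])<.05 and len(k)>8:print(c,"rect",cv2.minAreaRect((w*1000).astype(np.float32)))
cv2.imwrite("pics/stand.png",np.hstack(L))
E
```

```text
time: 17.82
tool_pos: [0.433, -0.3494, 0.3231]
tool_rot: [3.141, 0.001, 1.015]
contact_force: [-0.2, 0.7, -0.3]
opening: 0.0645
grip_force: 0.0
top [ 0.615 -0.22   0.016] 0.71
top [ 0.39  -0.147  0.02 ] 0.62
top [ 0.541 -0.171 -0.002] 0.57
top [ 0.393 -0.177  0.04 ] 0.86
top [ 0.622 -0.193  0.041] 0.79
top [ 0.556 -0.086  0.038] 0.62
top [ 0.542 -0.174  0.06 ] 0.53
top rect ((538.3786010742188, -171.59234619140625), (40.35304260253906, 39.5438232421875), 56.4542236328125)
scene [ 0.388 -0.148  0.019] 0.9
scene [ 0.577 -0.113  0.023] 0.83
scene [ 0.615 -0.216  0.021] 0.79
scene [ 0.543 -0.17  -0.002] 0.66
scene [ 0.55  -0.172  0.046] 0.91
scene [ 0.404 -0.18   0.04 ] 0.9
scene [ 0.633 -0.187  0.043] 0.86
scene [ 0.563 -0.093  0.041] 0.66
scene rect ((542.2496948242188, -173.12039184570312), (38.69575119018555, 37.26016616821289), 63.260013580322266)
```

View pics/stand.png

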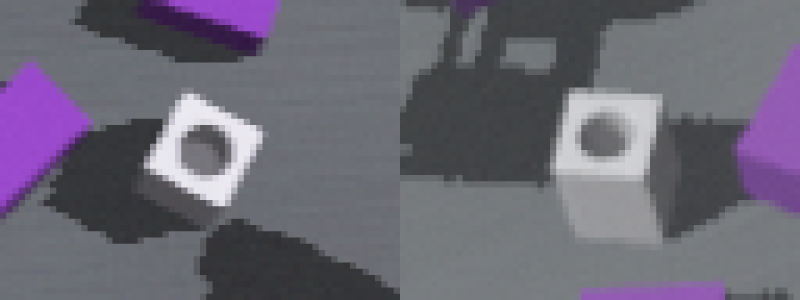

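The picture shows the socket standing square with its hole straight up, at top crop (205,150) and scene crop (605,133). Its measured centre is about (0.5405, -0.172). Now to regrip it firmly.

```bash
python3 - <<'E'
from h import *
print(rel([.5405,-.1725,.323],np.radians(58.8)))
E
```

```text
[ 5.048e-01 -2.500e-03  3.000e-04 -1.600e-03]
```

```bash
python3 -m jog '[[[0.2,0,0],0,0.41],[[0.4,0,0],0,0.41],[[0.505,-0.002,0],0,0.41],[[0.505,-0.002,0],0,0.41],[[0.505,-0.002,0.1],0,0.41],[[0.505,-0.002,0.2],0,0.41],[[0.505,-0.002,0.28],0,0.41],[[0.505,-0.002,0.322],0,0.41],[[0.505,-0.002,0.322],0,0.41]]'; python3 -m jog '[[[0,0,0],0,0.9],[[0,0,0],0,0.9],[[0,0,0],0,0.9],[[0,0,0],0,0.9],[[0,0,0],0,0.9]]' 40;  python3 -m jog '[[[0,0,-0.05],0,0.9],[[0,0,-0.15],0,0.9],[[0,0,-0.3],0,0.9],[[0,0,-0.3],0,0.9]]'; python3 - <<'E'
from h import *
print(rel([.5345,.1585,.30],np.radians(133.8)),rel([.5345,.1585,.30],np.radians(43.8)))
E
```

```text
time: 19.25
tool_pos: [0.54, -0.1739, 0.1936]
tool_rot: [-3.14, 0.0, 1.02]
contact_force: [-0.8, -0.6, 0.0]
opening: 0.0538
grip_force: 0.0
time: 19.88
tool_pos: [0.5405, -0.1742, 0.1957]
tool_rot: [3.139, -0.0, 1.019]
contact_force: [-1.4, 0.4, 7.5]
opening: 0.0397
grip_force: 40.0
time: 20.38
tool_pos: [0.5411, -0.1745, 0.3188]
tool_rot: [3.132, -0.001, 1.019]
contact_force: [-0.1, -0.4, -5.7]
opening: 0.0397
grip_force: 40.0
[ 0.7004 -0.4501  0.0471 -0.4188] [ 0.7004 -0.4501  0.0471  0.0812]
```

```bash
python3 - <<'E'
from h import *
for c in("top","scene"):
    hsv=cv2.cvtColor(cv2.imread(f"pics/st_{c}.png"),cv2.COLOR_BGR2HSV)
    for n,lo,hi,z in (("blue",(100,120,60),(125,255,255),.015),("w",(0,0,150),(180,50,255),.021)):
        m=cv2.morphologyEx(cv2.inRange(hsv,lo,hi),cv2.MORPH_OPEN,np.ones((3,3))) if n=="w" else cv2.inRange(hsv,lo,hi)
        for k in cv2.findContours(m,cv2.RETR_EXTERNAL,cv2.CHAIN_APPROX_NONE)[0]:
            w=ray(c,k[:,0,:],z)[:,:2]
            if len(k)>40 and np.linalg.norm(w.mean(0)-[.535,.158])<.05:print(c,n,cv2.minAreaRect((w*1000).astype(np.float32)))
print(rel([.5335,.157,.26],np.radians(43.8)))
E
python3 -m jog '[[[0.7,-0.46,0],0.08,0.9],[[0.7,-0.46,0],0.08,0.9],[[0.7,-0.46,0],0.08,0.9],[[0.7,-0.46,0],0.08,0.9],[[0.7,-0.46,0],0.08,0.9],[[0.7,-0.46,0],0.08,0.9],[[0.7,-0.46,0],0.08,0.9]]'; python3 w.py
```

```text
top blue ((529.39111328125, 161.01910400390625), (141.4282989501953, 169.61878967285156), 43.84679412841797)
top w ((538.4000854492188, 161.1656494140625), (102.9665298461914, 131.43275451660156), 43.94453430175781)
scene blue ((537.9404296875, 157.31275939941406), (137.5570526123047, 172.1631622314453), 43.776390075683594)
scene w ((542.4869384765625, 159.92266845703125), (100.27188110351562, 131.0327606201172), 44.060916900634766)
[ 0.6959 -0.4503  0.1471  0.0812]
time: 21.25
tool_pos: [0.5291, 0.1628, 0.3122]
tool_rot: [-3.139, 0.003, 0.772]
contact_force: [0.0, -0.8, -5.4]
opening: 0.0398
grip_force: 40.0
grasp [0.529 0.163 0.153] op 0.0398 F [ 0.  -0.8 -5.4]
top call [0.533 0.161 0.113] 0.35
```

```bash
python3 - <<'E'
from h import *
C=np.array([.535,.1585]);a=np.radians(133.8);ux=np.array([np.cos(a),np.sin(a)]);uy=np.array([-ux[1],ux[0]])
for c in("top","scene"):
    im=cv2.GaussianBlur(cv2.cvtColor(cv2.imread(f"pics/st_{c}.png"),cv2.COLOR_BGR2GRAY),(0,0),.6).astype(float)
    bg=cv2.medianBlur(im.astype(np.uint8),9).astype(float)
    v,u=np.mgrid[0:400,0:640];w=ray(c,np.c_[u.ravel(),v.ravel()],.021)[:,:2]
    l=np.c_[(w-C)@ux,(w-C)@uy];d=np.clip((bg-im).ravel()-12,0,None)
    P=[]
    for sx in(1,-1):
        for sy in(1,-1):
            k=(abs(l[:,0]*sx-.046)<.011)&(abs(l[:,1]*sy-.031)<.011)
            P.append((w[k]*d[k,None]).sum(0)/d[k].sum());print(c,sx,sy,P[-1].round(4),((P[-1]-C)@np.c_[ux,uy]).round(4),d[k].sum().round())
    print("mean",np.mean(P,0).round(4))
print(rel([.5335,.1570,.245],np.radians(43.8)))
E
```

```text
top 1 1 [0.4738 0.1725] [0.0525 0.0344] 881.0
top 1 -1 [0.521  0.2175] [ 0.0522 -0.0308] 866.0
top -1 1 [0.5399 0.1039] [-0.0428  0.0342] 982.0
top -1 -1 [0.5868 0.149 ] [-0.0427 -0.0308] 895.0
mean [0.5304 0.1607]
scene 1 1 [0.4787 0.1712] [0.0481 0.0319] 253.0
scene 1 -1 [0.5255 0.2165] [ 0.0484 -0.0333] 245.0
scene -1 1 [0.5444 0.1028] [-0.0467  0.0318] 426.0
scene -1 -1 [0.5915 0.1479] [-0.0467 -0.0334] 440.0
mean [0.535  0.1596]
[0.0011 0.0106 0.1723 0.0006]
```

```bash
python3 -c "
from h import *
print(rel([.5316,.1592,.2455],np.radians(43.8)))"
```

```text
[0.0015 0.0033 0.171  0.0006]
```

```bash
python3 -m jog '[[[0.0015,0.0033,0.05],0,0.9],[[0.0015,0.0033,0.1],0,0.9],[[0.0015,0.0033,0.14],0,0.9],[[0.0015,0.0033,0.17],0,0.9],[[0.0015,0.0033,0.17],0,0.9],[[0.0015,0.0033,0.17],0,0.9],[[0.0015,0.0033,0.17],0,0.9]]'; python3 w.py;  python3 - <<'E'
from h import *
print(rel([.5316,.1592,.2455],np.radians(43.8)))
L=[]
for c in("top","scene"):
    im=cams.read_camera(c);p=proj(c,[.533,.16,.06])[0].astype(int);L.append(cv2.resize(im[p[1]-45:p[1]+45,p[0]-60:p[0]+60,::-1],(400,300),interpolation=3))
    for t in("hammer","brush","offcut"):
        for d in models.pinpoint(t,c)[:1]:print(c,t,np.round(d["position"],3))
cv2.imwrite("pics/final.png",np.hstack(L))
E
```

```text
time: 22.42
tool_pos: [0.5318, 0.1604, 0.247]
tool_rot: [3.141, -0.001, 0.768]
contact_force: [-0.0, 0.2, -4.3]
opening: 0.0398
grip_force: 40.0
grasp [0.532 0.16  0.088] op 0.0398 F [-0.   0.2 -4.3]
[-0.0018  0.0021  0.0024  0.0012]
top hammer [0.765 0.014 0.004]
top brush [0.645 0.421 0.002]
top offcut [ 0.612 -0.405 -0.001]
scene hammer [0.765 0.016 0.005]
scene brush [ 0.645  0.419 -0.   ]
scene offcut [ 0.61  -0.401  0.001]
```

View pics/final.png

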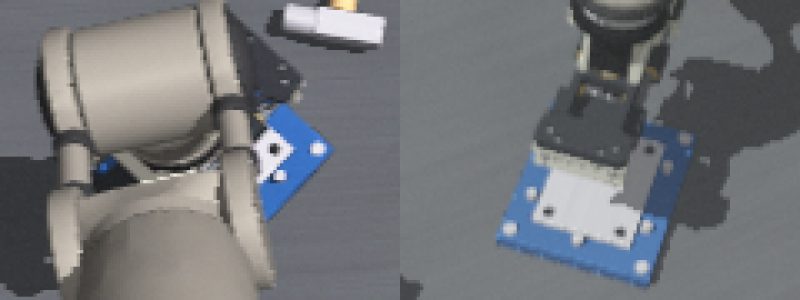

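The final picture shows the gripper over the middle of the flat plate. The hammer, brush and offcut have not moved. I'll make a tiny trim, let it settle, and hand in.

```bash
python3 -m jog '[[[-0.002,0.002,0.002],0,0.9],[[-0.002,0.002,0.002],0,0.9],[[-0.002,0.002,0.002],0,0.9],[[-0.002,0.002,0.002],0,0.9],[[-0.002,0.002,0.002],0,0.9],[[-0.002,0.002,0.002],0,0.9]]' && python3 -c "
from cell import robot
print(robot.hand_in())"
```

```text
time: 23.88
tool_pos: [0.5315, 0.1592, 0.2455]
tool_rot: [3.142, 0.0, 0.768]
contact_force: [-0.1, 0.7, -5.6]
opening: 0.0396
grip_force: 40.0
the job is handed in; nothing more can be done
None
```

The job is handed in at 23.9 s, with no verdict returned: the plate is pressed level, and the socket is held hole-up over its centre at 40 N, its lower end about 3 cm clear by calculation, after I let go of it once on the bench to regrip it upright.

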